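# Load the dish warmer and latch its lever

## Robot

A 6-joint arm with a two-finger parallel gripper is mounted at the origin on the work surface. World frame = base frame: x ahead of the robot, y to its left, z up, the work surface at z = 0. Lengths are in mm, angles in rad, forces in N, time in s.
With the tool pointing down it reaches from about 350 to 975 mm from the base axis. Payload 7.1 kg.
Tool frame: the origin (TCP) lies at the very end of the fingers, on their centre line; the grasp point (between the pads) lies 19 mm behind it (ctrl.tcp_to_grasp is the distance from the TCP to the grasp point, in mm); z points along the fingers, x is the direction in which the jaws open and shut, and the axes are right-handed (so a half turn about z gives the same grasp; the last joint's range is limited). The gripper opens to 88 mm and grips with 3 to 60 N. Pads are 20 mm wide; open, the fingers measure 115 mm over their backs; the gripper's body (75 mm by 178 mm) begins 61 mm behind the grasp point.
Start: joints at [1.115, 0.423, 1.63, -0, 1.089, -0.019], TCP at [264.369, 566.316, 191.675] pointing down, gripper open.
Joint ranges: [-3, 3], [-0.9, 2.11], [0.09, 2.58], [-1.31, 4.45], [0.11, 2.69], [-2.54, 2.54]. Speed limits (rad/s): [2.39, 2.39, 3.01, 3.14, 3.14, 3.14].

## Interface

Orientations are given as a rotation vector (axis times angle).
In Python, from workcell import get_obs, viewer, ctrl, masks_of gives the robot as it stands. The module is installed in compiled form; this text tells all that it offers.
- The arm moves only by the shell command python3 -m inch 'ROWS'. ROWS is JSON, a list of rows, each an object of numbers: "tx", "ty", "tz": the shift along the tool's x, y, z in cm; "ax", "ay", "az": the turn, a rotation vector about the tool's x, y, z in degrees; "jaw": the opening, from 0 (shut) to 1 (fully open). In form: [{"tx": .., "ty": .., "tz": .., "ax": .., "ay": .., "az": .., "jaw": ..}, ...]. A call has 1 to 12 rows; each row shifts and turns the commanded pose from where the row before left it, along the tool's axes as they then stand; what a row does not reach is not made up. A row lasts 1/8 s, in which the tool goes at most 62.5 mm and 10.7 degrees, less where a joint would pass 70% of its speed; a pose out of reach is approached as far as the arm can. A call is refused whole if a number of a shift passes 6.25 or a number of a turn 10.7, either way. A call with a gripper value outside its range is refused whole. The fingers move at their own pace and stop on an object; the grip force is fixed at half the most. Time passes only in rows, so rows that do not move let the fingers close. It gives the time, the measured TCP pose, the force and the opening at its end, in the units of the state.
- get_obs(): the state, without advancing time (a new reading comes with each control period).
- viewer.get_image(name): name is "side" or "top" or "wrist"; returns (picture, depth): 400x640x3 uint8, red, green, blue; 400x640 float32, mm along the optical axis (not along the pixel's ray), 0 where there is no reading.
- viewer.get_calibration(name): a dict with "fx", "fy", "cx", "cy" (pixels), "distortion" ([k1, k2, p1, p2, k3] as OpenCV has them; the pictures are not rectified), "rvec" (rotation vector, rad) and "tvec" (3), from world to camera coordinates, as OpenCV has them. Camera axes: x right, y down, z forward; pixel columns grow to the right and rows downward; lengths in mm; the calibration is good to about 2 mm. A picture is of the moment at which its call begins: read the wrist's pose just before it. get_calibration takes no time and is no camera call; for the wrist camera it gives the pose at the moment of the call.
- ctrl.close_job(): hands the job in, once; it reports no verdict.
Trained networks look in the newest picture that a camera, given by its name, has taken for a name from the list of things; names that differ only in an ending like _2 or _b are one class to them, and where a whole thing is asked for, a point or a joint stands for the part that bears it (a point fixed in the world has none). Each returns a list of dicts, best first, with "score" (0 to 1); they miss things now and then, are a little off and sometimes report something else, mostly with a low value. They report only what shows in the picture. A call takes as long as a camera call. They do not tell look-alikes from the thing itself.
- masks_of(camera, thing): "pixels" (400x640 bool, what is visible of it) and "location" ([column, row] in pixels, amid what is visible of it).
The state is a dict: "t": time; "qpos": joint angles; "qvel": joint speeds; "joint_torque": joint torques, N m; "ee_pos": TCP position; "orientation": TCP orientation; "ft_force": force on the tool from outside, world axes, zero at the start; "moment": the same for the moment, N m; "width": finger opening in mm.
Only numpy, scipy, OpenCV 4.12 (cv2) and the standard library are available. Lean on these libraries where they do the work, as an engineer would, in place of code of your own. Each camera call takes 0.05 s, during which the arm holds its last target. There are 200 camera calls.

## Task

Slide the tray with the two ramekins into the slot of the dish warmer until it is fully home, keeping both ramekins standing on the tray. Then press the warmer's sprung lever all the way down until it clicks and stays down by itself. Leave the rest of the table setting where it stands.

Things in the scene. Friction and masses are not known exactly. Their poses are not given: they have to be found in the camera images.
- warmer: Fixed steel box, 170 deep (x) x 260 wide (y) x 170 high. Origin: centre of its underside, on the table; front faces its own -x, at x = -85 mm. Slot at table level in the front, no floor (the tray slides on the table), 146 wide, 85 high, centred at y = +35, back stop 135 inside. In front of the slot: side plates 30 high flare out over 31 mm to 176 wide; see hood_edge for the hood above.
- slot_mouth (a point): Middle of the slot on the warmer's front face, at table level. Axes are the warmer's: +x is the way in.
- tray_home (a point): Where the tray's origin is when the tray is fully home against the back stop, 70 mm behind slot_mouth; axes as the warmer's (the tray's +x then points along +x).
- lever (a joint): Sprung lever on the warmer's front, on the -y side of the hood. Hinge angle in rad: 0 = up at rest, 0.5 = right down on its stop. It springs back up unless pressed past the detent at about 0.42; then it clicks down to 0.5 and stays. Takes about 12 N on the pad. Hinge line parallel to the warmer's y, at x = -89, y = -95, z = 120 mm in the warmer's frame.
- lever_pad (a point): Centre of the top face of the lever's black pad (26 along the lever x 34 wide x 12 thick), 60 mm from the hinge line. The lever juts out to the warmer's -x, sloping 0.25 rad up at rest and 0.25 rad down when latched: the pad goes down about 30 mm. Nothing is above it.
- tray: Loose aluminium tray on the table, 130 (x) x 136 (y), floor 3 thick, rim 11 high, 0.35 kg. Origin: centre of its underside. A straight dark wooden handle sticks out from the middle of its -x side: 16 wide, 18 high, from 27 to 45 mm above the table, from x = -66 to -150 mm. The +x side goes into the slot first.
- tray_grip (a point): A point to grip on the handle, at its mid-height, 130 mm from the tray's origin towards -x and 36 mm above the table; fingers close along the tray's y. Axes as the tray's.
- ramekin1: Small white ceramic dish, 56 across, 36 high, about 90 g, standing loose on the tray. Origin: centre of its underside.
- ramekin2: The second such dish, beside the first.
- glass1: Bystander: wine glass, 68 across, 170 high. Origin: centre of its foot.
- glass2: Bystander: wine glass, 62 across, 153 high. Origin: centre of its foot.
- candlestick: Bystander: brass candlestick with a candle, foot 80 across, 155 high. Origin: centre of its foot.
- salt: Bystander: white salt shaker, 44 across, 62 high. Origin: centre of its underside.
- tealight: Bystander: white tealight bowl, 72 across, 55 high. Origin: centre of its underside.
- sugar: Bystander: white lidded sugar bowl, 80 across, 82 high. Origin: centre of its underside.
- hood_edge (a point): Middle of the lower front edge of the dark steel hood over the slot, 115 mm above the table. The hood juts 65 mm out from the warmer's front face (x = -85 to -150), is 170 wide (y = -50 to +120) and reaches from 115 to 165 mm high. It leaves no room for an upright gripper at the tray's handle: lean the gripper back from the warmer by 35 to 45 degrees.
There are look-alikes about, which are no part of the job. Leave any orange or purple look-alike of the ramekin1 alone.

How it is judged:
By the outcome, as a careful person would: the job done as asked, in the order asked, and still so for the second after the job is handed in, with the robot touching nothing.
It also fails if it takes over 48 s, if anything falls off the work surface, if the arm or the gripper's body presses on something with over 40 N, if the wrist force passes 120 N, or if a joint passes its speed limit or range.

## Working session

There is one attempt and no reset: what is moved stays moved. The work goes in short steps, Python scripts to look and compute and a shell command to move; the robot and the scene stay as the last step left them, time stands still between calls to the robot, and variables do not carry over. Pictures are saved under pics/ and viewed, about 8 in all and at most 12, crops included, and the job is handed in when it is done.

```bash
mkdir -p pics; cat > h.py <<'E'
import numpy as np, cv2
from workcell import get_obs, viewer, ctrl, masks_of
from scipy.spatial.transform import Rotation as R
def cal(n):
    c=viewer.get_calibration(n); K=np.array([[c['fx'],0,c['cx']],[0,c['fy'],c['cy']],[0,0,1.]])
    return K,np.array(c['distortion'],float),R.from_rotvec(np.ravel(c['rvec'])).as_matrix(),np.ravel(c['tvec'])
def cloud(n,depth,mask=None):
    K,D,Rm,t=cal(n); m=depth>0
    if mask is not None: m&=mask
    v,u=np.nonzero(m); d=depth[v,u]
    p=cv2.undistortPoints(np.stack([u,v],1).astype(float)[:,None],K,D)[:,0]
    return (np.c_[p*d[:,None],d]-t)@Rm, np.c_[u,v]
def proj(n,P):
    K,D,Rm,t=cal(n); return cv2.projectPoints(np.atleast_2d(P).astype(float),cv2.Rodrigues(Rm)[0],t,K,D)[0][:,0]
def save(name,im): cv2.imwrite('pics/'+name,im[:,:,::-1])
E
cat > a.py <<'E'
from h import *
for n in ['top','side']:
    im,d=viewer.get_image(n); save(n+'0.png',im); np.savez(n+'0.npz',im=im,d=d)
    for th in ['warmer','tray','tray_grip','ramekin1','lever_pad','glass1','glass2','candlestick','salt','tealight','sugar']:
        for r in masks_of(n,th):
            if r['score']<.25: continue
            P,_=cloud(n,d,r['pixels'])
            if len(P)==0: continue
            q=np.percentile(P,[3,50,97],axis=0).round(0).astype(int).tolist()
            print(n,th,round(r['score'],2),np.round(r['location']),len(P),q)
o=get_obs();print(o)
E
python3 a.py
```

```text
top warmer 0.88 [267. 212.] 9035 [[368, 110, 63], [493, 233, 168], [626, 348, 174]]
top warmer 0.44 [418. 218.] 1674 [[412, -318, -3], [486, -184, 4], [543, -130, 46]]
top tray 0.7 [418. 218.] 1743 [[411, -311, -3], [483, -184, 4], [544, -129, 46]]
top tray_grip 0.97 [415. 217.] 1595 [[415, -311, -3], [487, -182, 4], [543, -130, 46]]
top ramekin1 0.83 [451. 295.] 328 [[249, -285, 0], [274, -266, 10], [297, -236, 40]]
top ramekin1 0.72 [425. 207.] 274 [[493, -230, 3], [519, -211, 14], [539, -184, 41]]
top ramekin1 0.71 [377. 269.] 302 [[323, -74, 1], [348, -53, 9], [371, -29, 39]]
top ramekin1 0.65 [428. 269.] 333 [[315, -225, 0], [340, -201, 11], [362, -171, 40]]
top ramekin1 0.54 [428. 230.] 311 [[425, -237, 3], [450, -216, 15], [472, -188, 43]]
top ramekin1 0.52 [471. 254.] 288 [[353, -353, 1], [377, -336, 12], [398, -306, 39]]
top lever_pad 0.83 [294. 164.] 260 [[613, 135, 122], [628, 162, 135], [650, 202, 145]]
top lever_pad 0.69 [423. 207.] 299 [[492, -230, 3], [519, -209, 16], [539, -182, 42]]
top glass1 0.8 [179. 172.] 892 [[607, 447, -1], [632, 472, 146], [663, 504, 174]]
top
[... 1873 characters left out ...]
 [[487, 487, 2], [509, 526, 60], [552, 550, 80]]
{'t': 1.2, 'qpos': array([ 1.11500072e+00,  4.23098392e-01,  1.62989650e+00, -1.48490877e-05,
        1.08861489e+00, -1.90161299e-02]), 'qvel': array([ 0.00140285, -0.00010397, -0.00229707, -0.00033587, -0.00021212,
        0.00073441]), 'joint_torque': array([-2.37218970e-03, -5.44571829e+01, -2.74046481e+01,  6.43226830e-02,
        1.64878235e-02, -3.07002381e-05]), 'ee_pos': array([264.37113056, 566.31169554, 191.67744234]), 'orientation': array([ 2.64994689e+00,  1.68738235e+00, -1.22105863e-05]), 'ft_force': array([0.08639941, 0.53603787, 0.3904159 ]), 'moment': array([-0.0045507 , -0.00541025, -0.0030452 ]), 'width': 88.02479186850583}
```

View pics/top0.png

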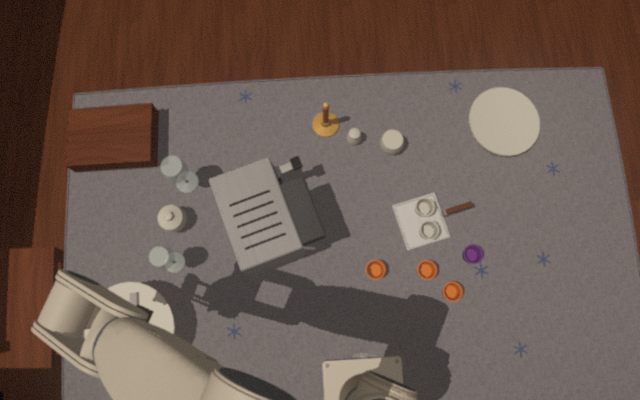

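```bash
python3 - <<'E'
from h import *
f=np.load('top0.npz');d=f['d'];im=f['im']
P,uv=cloud('top',d)
def rect(s,name):
    q=P[s]; r=cv2.minAreaRect(q[:,:2].astype(np.float32)); print(name,s.sum(),np.round(r[0],1),np.round(r[1],1),round(r[2],2)); print(np.round(cv2.boxPoints(r),1).tolist())
box=(P[:,0]>330)&(P[:,0]<680)&(P[:,1]>60)&(P[:,1]<400)
rect(box&(P[:,2]>160)&(P[:,2]<180),'warmer top+hood')
# tray rim+floor: not table
t=(P[:,0]>395)&(P[:,0]<560)&(P[:,1]>-290)&(P[:,1]<-90)
print(np.histogram(P[t][:,2],bins=np.arange(-10,50,3)))
h=(P[:,0]>395)&(P[:,0]<560)&(P[:,1]>-400)&(P[:,1]<20)&(P[:,2]>36)&(P[:,2]<52)
dark=im[uv[:,1],uv[:,0]].max(1)<110
for s in (h&dark,):
    print('dark',s.sum(),P[s].mean(0), np.percentile(P[s],[2,98],axis=0).round(0))
    rect(s,'handle')
E
python3 - <<'E'
import cv2
im=cv2.imread('pics/top0.png');c=cv2.resize(im[110:320,210:490],None,fx=2.8,fy=2.8,interpolation=cv2.INTER_CUBIC);cv2.imwrite('pics/top0c.png',c)
E
```

```text
warmer top+hood 8062 [510.  229.3] [262.4 236.3] 17.94
[[348.79998779296875, 301.29998779296875], [421.6000061035156, 76.5], [671.2999877929688, 157.3000030517578], [598.5, 382.1000061035156]]
(array([ 28, 163, 565, 877, 857, 507, 256, 142,  59,  33,  21,  25,  30,
        26,  30,  74,  61,  58,  32]), array([-10,  -7,  -4,  -1,   2,   5,   8,  11,  14,  17,  20,  23,  26,
        29,  32,  35,  38,  41,  44,  47]))
dark 165 [ 501.22822339 -303.84279789   44.2376301 ] [[ 398. -340.   38.]
 [ 520. -265.   50.]]
handle 165 [ 458.1 -301.6] [125.4  83. ] 1.59
[[394.29998779296875, -261.79998779296875], [396.6000061035156, -344.79998779296875], [521.9000244140625, -341.29998779296875], [519.5999755859375, -258.29998779296875]]
```

View pics/top0c.png

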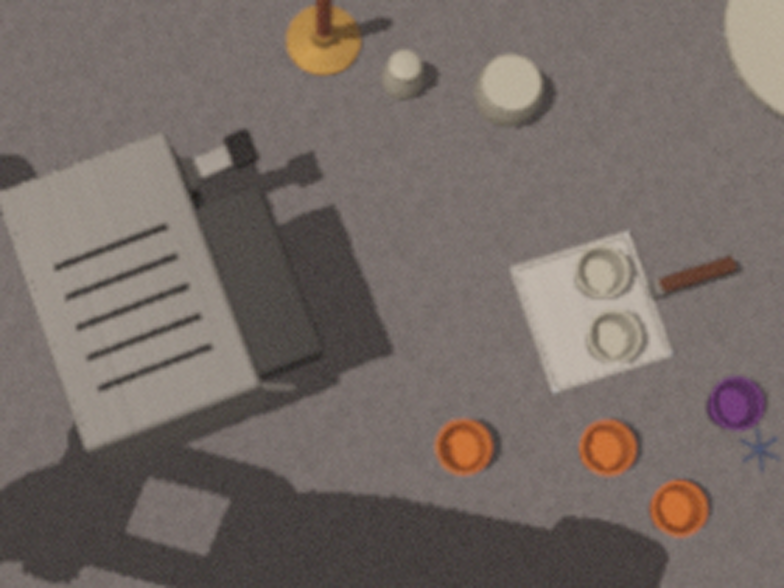

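The top view shows the warmer at (267,212) with its hood to the right and the lever at (290,165). The tray is at (420,220) with its brown handle to (471,206), and the white ramekins on it are at (425,207) and (429,230). The look-alikes are three orange ones at (376,269), (427,269) and (452,292), and a purple one at (473,254). I'll use only the two white dishes.

```bash
cat > tray.py <<'E'
from h import *
# tray pose fit in the given picture: brown handle line + bright tray blob
def fit(n,im,d,roi):
    P,uv=cloud(n,d); c=im[uv[:,1],uv[:,0]].astype(int)
    s=(P[:,0]>roi[0])&(P[:,0]<roi[1])&(P[:,1]>roi[2])&(P[:,1]<roi[3])
    w=s&(c.min(1)>125)&(P[:,2]<25)&(c.max(1)-c.min(1)<40)
    m=np.zeros(d.shape,np.uint8); m[uv[w,1],uv[w,0]]=1
    k,l,st,_=cv2.connectedComponentsWithStats(m); i=1+np.argmax(st[1:,4]); w&=l[uv[:,1],uv[:,0]]==i
    r=cv2.minAreaRect(P[w][:,:2].astype(np.float32)); print('tray rect',np.round(r[0],1),np.round(r[1],1),round(r[2],2),np.round(cv2.boxPoints(r)).tolist())
    b=s&(c[:,0]-c[:,2]>25)&(c[:,0]<170)&(P[:,2]>15)&(P[:,2]<60)
    q=P[b]; mu=q.mean(0); v=np.linalg.svd(q[:,:2]-mu[:2])[2][0]; 
    if v@(np.array(r[0])-mu[:2])<0: v=-v
    e=(q[:,:2]-mu[:2])@v
    print('handle n',b.sum(),mu.round(1),'ang',np.degrees(np.arctan2(v[1],v[0])).round(2),'ends',np.round(mu[:2]+v*e.min(),1),np.round(mu[:2]+v*e.max(),1),'z',np.median(q[:,2]).round(1))
    u=np.array(r[0])-mu[:2]; print('centre->handle dir',np.degrees(np.arctan2(u[1],u[0])).round(2),'dist',np.linalg.norm(u).round(1))
E
python3 - <<'E'
from tray import *
f=np.load('top0.npz')
fit('top',f['im'],f['d'],(400,580,-340,-100))
E
```

```text
tray rect [ 482.2 -198.3] [141.1 137. ] 14.27 [[397.0, -149.0], [431.0, -282.0], [568.0, -247.0], [534.0, -115.0]]
handle n 273 [ 497.  -263.1   39.8] ang 104.99 ends [ 517.6 -339.9] [ 474.5 -178.8] z 41.8
centre->handle dir 102.89 dist 66.4
```

```bash
python3 -m inch '[{"tz":-4.5},{"tz":-4.5},{"tz":-4.5},{"tx":-3.8,"ty":3.8},{"tx":-3.8,"ty":3.8},{"tx":-3.8,"ty":3.8},{"tx":-3.8,"ty":3.8},{"tx":-3.8,"ty":3.8},{"tx":-3.8,"ty":3.8},{"tx":-3.8,"ty":3.8},{"tx":-3.8,"ty":3.8},{"tx":-3.8,"ty":3.8}]'
cat >> h.py <<'E'
def frame(ang,lean,flip=1):
    xt=np.array([np.cos(ang),np.sin(ang),0]); z=np.sin(lean)*xt-np.array([0,0,np.cos(lean)])
    x=flip*np.array([-xt[1],xt[0],0]); return np.c_[x,np.cross(z,x),z]
def delta(tcp,Rt):
    o=get_obs(); R0=R.from_rotvec(o['orientation']).as_matrix()
    print('t',round(o['t'],2),'pos',np.round(o['ee_pos'],1),'q',np.round(o['qpos'],2),'F',np.round(o['ft_force'],1),'w',round(o['width'],1))
    d=np.array(tcp)-o['ee_pos']; rv=np.degrees(R.from_matrix(R0.T@Rt).as_rotvec())
    print(' now-axes cm',np.round(R0.T@d/10,2),'| turn deg',np.round(rv,2),'| cm in target axes',np.round(Rt.T@d/10,2))
E
python3 - <<'E'
from h import *
G=np.array([513,-319,36]);Rt=frame(np.radians(104.5),np.radians(43))
for f in (1,-1):
    Rt=frame(np.radians(104.5),np.radians(43),f); print(f); delta(G+Rt[:,2]*(19-110),Rt)
E
```

```text
1
t 1.2 pos [264.4 566.3 191.7] q [ 1.12  0.42  1.63 -0.    1.09 -0.02] F [0.1 0.5 0.4] w 88.0
 now-axes cm [-74.49  63.93   8.91] | turn deg [ -22.69   48.13 -122.17] | cm in target axes [ -1.9  -77.86 -60.41]
-1
t 1.2 pos [264.4 566.3 191.7] q [ 1.12  0.42  1.63 -0.    1.09 -0.02] F [0.1 0.5 0.4] w 88.0
 now-axes cm [-74.49  63.93   8.91] | turn deg [40.13 18.92 48.02] | cm in target axes [  1.9   77.86 -60.41]$[0]: bad value
```

```bash
python3 -m inch '[{"tx":0,"ty":0,"tz":-4.5,"ax":0,"ay":0,"az":0,"jaw":1},{"tx":0,"ty":0,"tz":-4.5,"ax":0,"ay":0,"az":0,"jaw":1},{"tx":0,"ty":0,"tz":-4.5,"ax":0,"ay":0,"az":0,"jaw":1},{"tx":-3.8,"ty":3.8,"tz":0,"ax":0,"ay":0,"az":0,"jaw":1},{"tx":-3.8,"ty":3.8,"tz":0,"ax":0,"ay":0,"az":0,"jaw":1},{"tx":-3.8,"ty":3.8,"tz":0,"ax":0,"ay":0,"az":0,"jaw":1},{"tx":-3.8,"ty":3.8,"tz":0,"ax":0,"ay":0,"az":0,"jaw":1},{"tx":-3.8,"ty":3.8,"tz":0,"ax":0,"ay":0,"az":0,"jaw":1},{"tx":-3.8,"ty":3.8,"tz":0,"ax":0,"ay":0,"az":0,"jaw":1},{"tx":-3.8,"ty":3.8,"tz":0,"ax":0,"ay":0,"az":0,"jaw":1},{"tx":-3.8,"ty":3.8,"tz":0,"ax":0,"ay":0,"az":0,"jaw":1},{"tx":-3.8,"ty":3.8,"tz":0,"ax":0,"ay":0,"az":0,"jaw":1}]'
cat > d1.py <<'E'
from h import *
G=np.array([513,-319,36])
Rt=frame(np.radians(104.5),np.radians(43),-1); delta(G+Rt[:,2]*(19-110),Rt)
E
python3 d1.py
```

```text
t: 2.7
ee_pos: [430.0, 110.1, 327.0]
orientation: [2.65, 1.687, 0.001]
ft_force: [1.5, 1.2, 1.0]
width: 87.9
t 2.7 pos [430.  110.1 327. ] q [ 0.22 -0.    1.85  0.    1.29 -0.91] F [1.5 1.2 1. ] w 87.9
 now-axes cm [-40.17  29.61  22.44] | turn deg [40.15 18.87 48.05] | cm in target axes [ -2.7   51.75 -17.57]
```

```bash
python3 -m inch '[{"tx":-4.8,"ty":3.5,"tz":0,"ax":0,"ay":0,"az":0,"jaw":1},{"tx":-4.8,"ty":3.5,"tz":0,"ax":0,"ay":0,"az":0,"jaw":1},{"tx":-4.8,"ty":3.5,"tz":0,"ax":0,"ay":0,"az":0,"jaw":1},{"tx":-4.8,"ty":3.5,"tz":0,"ax":0,"ay":0,"az":0,"jaw":1},{"tx":-4.8,"ty":3.5,"tz":0,"ax":0,"ay":0,"az":0,"jaw":1},{"tx":0,"ty":0,"tz":0,"ax":5.74,"ay":2.7,"az":6.86,"jaw":1},{"tx":0,"ty":0,"tz":0,"ax":5.74,"ay":2.7,"az":6.86,"jaw":1},{"tx":0,"ty":0,"tz":0,"ax":5.74,"ay":2.7,"az":6.86,"jaw":1},{"tx":0,"ty":0,"tz":0,"ax":5.74,"ay":2.7,"az":6.86,"jaw":1},{"tx":0,"ty":0,"tz":0,"ax":5.74,"ay":2.7,"az":6.86,"jaw":1},{"tx":0,"ty":0,"tz":0,"ax":5.74,"ay":2.7,"az":6.86,"jaw":1},{"tx":0,"ty":0,"tz":0,"ax":5.74,"ay":2.7,"az":6.86,"jaw":1}]'
python3 d1.py
```

```text
t: 4.2
ee_pos: [487.0, -180.0, 326.7]
orientation: [-2.373, -0.297, 0.12]
ft_force: [0.5, -0.4, -0.9]
width: 87.9
t 4.2 pos [ 487.  -180.   326.7] q [-0.66  0.46  1.46  0.45  1.83 -0.93] F [ 0.5 -0.4 -0.9] w 87.9
 now-axes cm [-0.84 30.15  2.43] | turn deg [-0.2  -0.05 -0.23] | cm in target axes [-0.96 30.14  2.54]
```

```bash
python3 -m inch '[{"tx":-0.2,"ty":5.2,"tz":0,"ax":0,"ay":0,"az":0,"jaw":1},{"tx":-0.2,"ty":5.2,"tz":0,"ax":0,"ay":0,"az":0,"jaw":1},{"tx":-0.2,"ty":5.2,"tz":0,"ax":0,"ay":0,"az":0,"jaw":1},{"tx":-0.2,"ty":5.2,"tz":0,"ax":0,"ay":0,"az":0,"jaw":1},{"tx":0,"ty":4.2,"tz":0,"ax":0,"ay":0,"az":0,"jaw":1},{"tx":0,"ty":0,"tz":0,"ax":0,"ay":0,"az":0,"jaw":1}]'
python3 d1.py; python3 - <<'E'
from tray import *
im,d=viewer.get_image('wrist'); np.savez('w1.npz',im=im,d=d)
fit('wrist',im,d,(380,580,-345,-90))
P,uv=cloud('wrist',d); c=im[uv[:,1],uv[:,0]].astype(int)
b=(P[:,2]>25)&(P[:,2]<60)&(c[:,0]-c[:,2]>25)&(P[:,1]<-245)&(P[:,1]>-360)
print('handle',b.sum(),P[b].mean(0))
for y in range(-340,-245,15):
    s=b&(abs(P[:,1]-y)<7); q=P[s]
    if len(q): print(y,len(q),np.percentile(q[:,0],[5,50,95]).round(1),np.median(q[:,2]).round(1))
G=np.array([513,-319,36]); 
for p in proj('wrist',[G]): cv2.circle(im,tuple(int(x) for x in p),4,(0,255,0),1)
save('w1.png',im)
E
```

```text
t: 4.95
ee_pos: [523.5, -359.4, 152.6]
orientation: [-2.372, -0.298, 0.123]
ft_force: [-0.2, 0.9, 0.0]
width: 87.8
t 4.95 pos [ 523.5 -359.4  152.6] q [-0.8   0.85  1.17  0.35  1.79 -1.1 ] F [-0.2  0.9  0. ] w 87.8
 now-axes cm [0.01 4.91 2.25] | turn deg [-0.24  0.07 -0.19] | cm in target axes [-0.01  4.9   2.28]
tray rect [ 480.8 -187.3] [163.6 156.2] 11.28 [[385.0, -127.0], [416.0, -280.0], [576.0, -248.0], [546.0, -95.0]]
handle n 1728 [ 503.9 -288.6   42.9] ang 104.02 ends [ 517.5 -343. ] [ 476.9 -180.2] z 45.6
centre->handle dir 102.88 dist 103.9
handle 2282 [ 419.30345067 -292.6725968    40.58017476]
-340 271 [509.5 516.4 523.7] 45.3
-325 253 [506.1 513.5 520.9] 46.2
-310 238 [502.3 509.5 517.1] 46.1
-295 283 [271.5 503.7 513.2] 45.7
-280 495 [255.7 297.  508.5] 36.8
-265 375 [250.  300.8 504.8] 36.3
-250 217 [251.2 255.3 300.1] 32.6
```

View pics/w1.png

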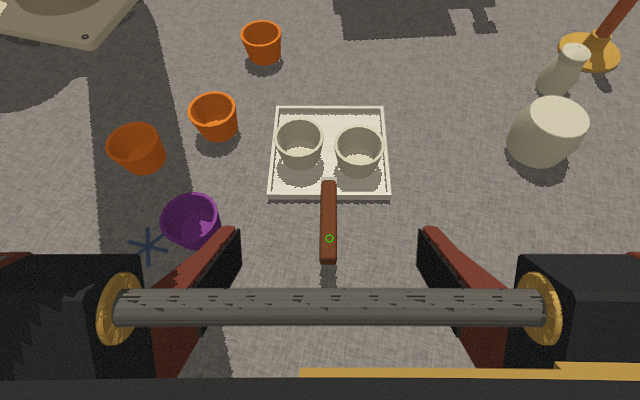

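The wrist view shows the handle centred between the jaws, with the grip mark at (329,238) on it. The two white ramekins on the tray are at (299,145) and (358,150). The purple one, at (190,220), is clear of the left finger. Next I go in.

```bash
python3 -m inch '[{"tx":0,"ty":4.9,"tz":2.0,"ax":0,"ay":0,"az":0,"jaw":1},{"tx":0,"ty":0,"tz":4,"ax":0,"ay":0,"az":0,"jaw":1},{"tx":-0.1,"ty":0,"tz":4,"ax":0,"ay":0,"az":0,"jaw":1},{"tx":0,"ty":0,"tz":2,"ax":0,"ay":0,"az":0,"jaw":1},{"tx":0,"ty":0,"tz":0,"ax":0,"ay":0,"az":0,"jaw":1}]'
python3 - <<'E'
from h import *
G=np.array([512,-319,36]); Rt=frame(np.radians(104),np.radians(43),-1); delta(G+Rt[:,2]*19,Rt)
E
```

```text
t: 5.62
ee_pos: [512.0, -313.3, 35.6]
orientation: [-2.374, -0.303, 0.121]
ft_force: [-0.0, -0.7, 1.1]
width: 87.7
t 5.62 pos [ 512.  -313.3   35.6] q [-0.77  0.94  1.31  0.36  1.57 -1.15] F [-0.  -0.7  1.1] w 87.7
 now-axes cm [-0.13  0.37  1.49] | turn deg [-0.07  0.43  0.39] | cm in target axes [-0.14  0.37  1.49]
```

Final insert, then close over several rows.

```bash
python3 -m inch '[{"tx":-0.1,"ty":0.4,"tz":1.5,"ax":0,"ay":0.4,"az":0.3,"jaw":1},{"tx":0,"ty":0,"tz":0,"ax":0,"ay":0,"az":0,"jaw":1},{"tx":0,"ty":0,"tz":0,"ax":0,"ay":0,"az":0,"jaw":0},{"tx":0,"ty":0,"tz":0,"ax":0,"ay":0,"az":0,"jaw":0},{"tx":0,"ty":0,"tz":0,"ax":0,"ay":0,"az":0,"jaw":0},{"tx":0,"ty":0,"tz":0,"ax":0,"ay":0,"az":0,"jaw":0},{"tx":0,"ty":0,"tz":0,"ax":0,"ay":0,"az":0,"jaw":0},{"tx":0,"ty":0,"tz":0,"ax":0,"ay":0,"az":0,"jaw":0}]'
python3 - <<'E'
from tray import *
im,d=viewer.get_image('wrist'); np.savez('w2.npz',im=im,d=d); save('w2.png',im)
im,d=viewer.get_image('top'); np.savez('top1.npz',im=im,d=d)
fit('top',im,d,(400,580,-300,-100))
E
```

```text
t: 6.62
ee_pos: [509.2, -307.5, 21.2]
orientation: [-2.376, -0.293, 0.114]
ft_force: [-0.2, -0.6, -0.1]
width: 31.2
tray rect [ 481.7 -196.7] [139.9 132.5] 13.48 [[398.0, -149.0], [429.0, -277.0], [565.0, -245.0], [534.0, -116.0]]
handle n 177 [ 490.9 -242.5   39.9] ang 116.51 ends [ 516.9 -294.6] [ 457.9 -176.3] z 40.7
centre->handle dir 101.28 dist 46.7
```

View pics/w2.png

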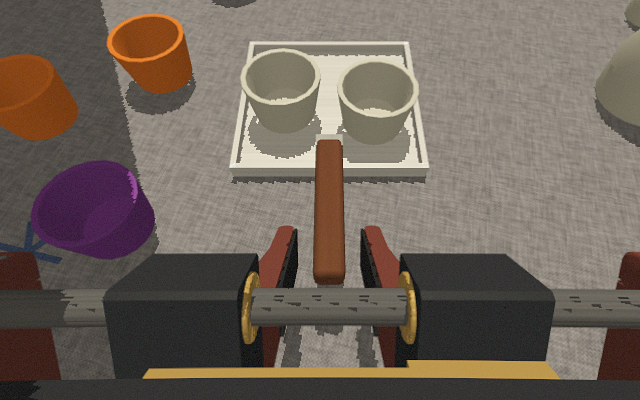

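```bash
python3 -m inch '[{"tx":0,"ty":0,"tz":0,"ax":0,"ay":0,"az":0,"jaw":0},{"tx":0,"ty":0,"tz":0,"ax":0,"ay":0,"az":0,"jaw":0},{"tx":0,"ty":0,"tz":0,"ax":0,"ay":0,"az":0,"jaw":0},{"tx":0,"ty":0,"tz":0,"ax":0,"ay":0,"az":0,"jaw":0}]'
cat > d2.py <<'E'
from h import *
import sys
s=float(sys.argv[1]); off=float(sys.argv[2]) if len(sys.argv)>2 else 0
A=np.radians(107.95); xw=np.array([np.cos(A),np.sin(A),0]); yw=np.array([-xw[1],xw[0],0]); home=np.array([471.3,235.1,0])
o=get_obs(); Rt=frame(A,np.radians(43),-1); T=home-(s+130)*xw+off*yw+[0,0,36]+19*Rt[:,2]; delta(T,Rt)
e=o['ee_pos']-19*R.from_rotvec(o['orientation']).as_matrix()[:,2]-home; print('grasp in home frame: x',round(e@xw,1),'y',round(e@yw,1),'z',round(e[2],1), 'target TCP',T.round(1))
f=o['ft_force'];print('F along',round(f@xw,1),'lat',round(f@yw,1))
E
python3 d2.py 200
```

```text
t: 7.22
ee_pos: [509.2, -307.5, 21.2]
orientation: [-2.376, -0.293, 0.114]
ft_force: [-0.1, -0.3, -0.8]
width: 15.2
t 7.22 pos [ 509.2 -307.5   21.2] q [-0.77  0.95  1.33  0.37  1.54 -1.16] F [-0.1 -0.3 -0.8] w 15.2
 now-axes cm [ 11.64 -16.08  14.91] | turn deg [-0.03 -2.72 -2.84] | cm in target axes [ 13.12 -15.48  14.31]
grasp in home frame: x -540.8 y 132.1 z 35.1 target TCP [569.  -66.5  22.1]
F along -0.3 lat 0.2
```

```bash
python3 -m inch '[{"tx":0.4,"ty":-0.6,"tz":0.56,"ax":0,"ay":0,"az":0,"jaw":0},{"tx":0.8,"ty":-1.2,"tz":1.11,"ax":0,"ay":0,"az":0,"jaw":0},{"tx":1.05,"ty":-1.45,"tz":1.345,"ax":0,"ay":-0.3,"az":-0.3,"jaw":0},{"tx":1.05,"ty":-1.45,"tz":1.345,"ax":0,"ay":-0.3,"az":-0.3,"jaw":0},{"tx":1.05,"ty":-1.45,"tz":1.345,"ax":0,"ay":-0.3,"az":-0.3,"jaw":0},{"tx":1.05,"ty":-1.45,"tz":1.345,"ax":0,"ay":-0.3,"az":-0.3,"jaw":0},{"tx":1.05,"ty":-1.45,"tz":1.345,"ax":0,"ay":-0.3,"az":-0.3,"jaw":0},{"tx":1.05,"ty":-1.45,"tz":1.345,"ax":0,"ay":-0.3,"az":-0.3,"jaw":0},{"tx":1.05,"ty":-1.45,"tz":1.345,"ax":0,"ay":-0.3,"az":-0.3,"jaw":0},{"tx":1.05,"ty":-1.45,"tz":1.345,"ax":0,"ay":-0.3,"az":-0.3,"jaw":0},{"tx":0.8,"ty":-1.2,"tz":1.11,"ax":0,"ay":-0.3,"az":-0.3,"jaw":0},{"tx":0.4,"ty":-0.6,"tz":0.56,"ax":0,"ay":0,"az":0,"jaw":0}]'
python3 d2.py 200;  python3 - <<'E'
from tray import *
im,d=viewer.get_image('top'); np.savez('top2.npz',im=im,d=d)
fit('top',im,d,(430,640,-130,130)); im=im.copy()
save('top2.png',cv2.resize(im[100:300,220:460],None,fx=3,fy=3,interpolation=cv2.INTER_CUBIC))
E
```

```text
t: 8.72
ee_pos: [557.7, -77.5, 21.9]
orientation: [-2.367, -0.372, 0.149]
ft_force: [0.1, -2.2, -2.4]
width: 15.1
t 8.72 pos [557.7 -77.5  21.9] q [-0.46  0.86  1.54  0.52  1.35 -1.05] F [ 0.1 -2.2 -2.4] w 15.1
 now-axes cm [ 1.42 -0.53  0.46] | turn deg [-0.04  0.02 -0.09] | cm in target axes [ 1.42 -0.53  0.46]
grasp in home frame: x -337.0 y 14.2 z 35.8 target TCP [569.  -66.5  22.1]
F along -2.1 lat 0.6
tray rect [5.31e+02 3.00e-01] [140.1  69.3] 18.32 [[454.0, 11.0], [475.0, -55.0], [608.0, -11.0], [587.0, 55.0]]
handle n 245 [544.1 -45.3  42.4] ang 112.38 ends [ 570.3 -108.8] [506.5  46.2] z 43.9
centre->handle dir 106.13 dist 47.4
```

View pics/top2.png

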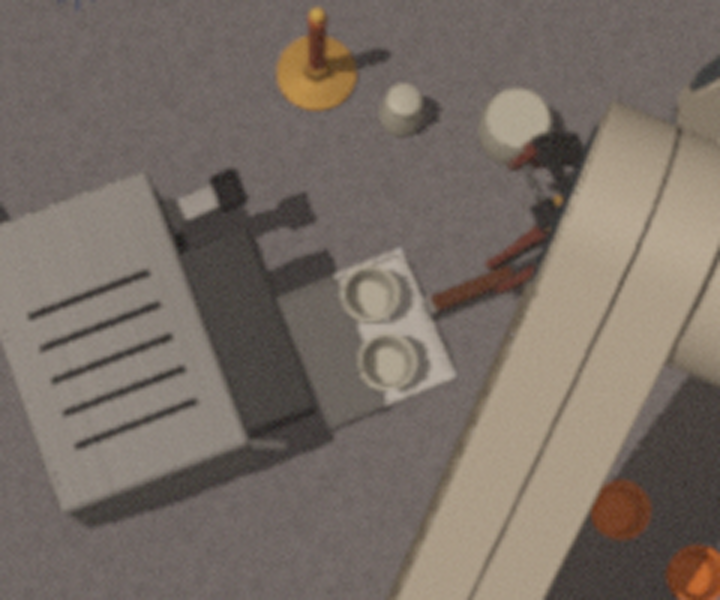

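The tray is in line before the hood, ramekins upright at (375,293) and (388,360) in the crop. Before going in I'll check the warmer's pose more robustly.

```bash
python3 - <<'E'
from h import *
from scipy.optimize import minimize
A0=107.95
D=[np.load(f'top{i}.npz')['d'] for i in range(3)]
P,uv=cloud('top',np.median(D,axis=0))
s=(abs(P[:,0]-510)<220)&(abs(P[:,1]-230)<220)&(P[:,2]>155)&(P[:,2]<185); q=P[s]
roof=q[q[:,2]>0]
# edge lines in box frame by per-bin extremes
for it in range(1):
    a=np.radians(A0); x=np.array([np.cos(a),np.sin(a)]); y=np.array([-x[1],x[0]])
    C=np.array([500,260.2]); u=(q[:,:2]-C)@x; v=(q[:,:2]-C)@y
    def edge(c,e,lo,hi,fn,step=8):
        o=[]
        for b in np.arange(lo,hi,step):
            m=(c>=b)&(c<b+step)
            o.append([b+step/2,fn(e[m])])
        o=np.array(o); k=np.polyfit(o[:,0],o[:,1],1); r=o[:,1]-np.polyval(k,o[:,0]); g=abs(r)<3; k=np.polyfit(o[g,0],o[g,1],1)
        return np.round([np.degrees(np.arctan(k[0])),np.polyval(k,0)],2),g.sum()
    print('back  (want +85)',edge(v,u,-115,115,np.max))
    print('hoodfront (want -150)',edge(v,u,-40,110,np.min))
    print('+y side (want 130)',edge(u,v,-75,75,np.max))
    print('-y side (want -130)',edge(u,v,-75,75,np.min))
E
```

```text
back  (want +85) (array([-1.000e-02,  8.477e+01]), np.int64(29))
hoodfront (want -150) (array([ 8.000e-02, -1.503e+02]), np.int64(19))
+y side (want 130) (array([7.0000e-02, 1.3062e+02]), np.int64(19))
-y side (want -130) (array([  -0.42, -128.6 ]), np.int64(19))
```

```bash
python3 -m inch '[{"tx":0.3,"ty":-0.44,"tz":0.41,"ax":0,"ay":0,"az":0,"jaw":0},{"tx":0.4,"ty":-0.88,"tz":0.82,"ax":0,"ay":0,"az":0,"jaw":0},{"tx":0.4,"ty":-0.88,"tz":0.82,"ax":0,"ay":0,"az":0,"jaw":0},{"tx":0.3,"ty":-0.88,"tz":0.82,"ax":0,"ay":0,"az":0,"jaw":0},{"tx":0,"ty":-0.88,"tz":0.82,"ax":0,"ay":0,"az":0,"jaw":0},{"tx":0,"ty":-0.88,"tz":0.82,"ax":0,"ay":0,"az":0,"jaw":0},{"tx":0,"ty":-0.5,"tz":0.46,"ax":0,"ay":0,"az":0,"jaw":0},{"tx":0,"ty":0,"tz":0,"ax":0,"ay":0,"az":0,"jaw":0}]'
python3 d2.py 100;  python3 - <<'E'
from h import *
im,d=viewer.get_image('wrist'); np.savez('w3.npz',im=im,d=d); save('w3.png',im)
E
```

```text
t: 9.78
ee_pos: [547.8, -4.1, 22.2]
orientation: [-2.365, -0.371, 0.149]
ft_force: [-0.2, 1.4, -3.6]
width: 15.1
t 9.78 pos [547.8  -4.1  22.2] q [-0.37  0.82  1.63  0.59  1.27 -1.03] F [-0.2  1.4 -3.6] w 15.1
 now-axes cm [ 0.08 -2.48  2.33] | turn deg [-0.13  0.03 -0.14] | cm in target axes [ 0.09 -2.49  2.33]
grasp in home frame: x -264.1 y 0.9 z 36.0 target TCP [538.2  28.6  22.1]
F along 1.4 lat -0.3
```

View pics/w3.png

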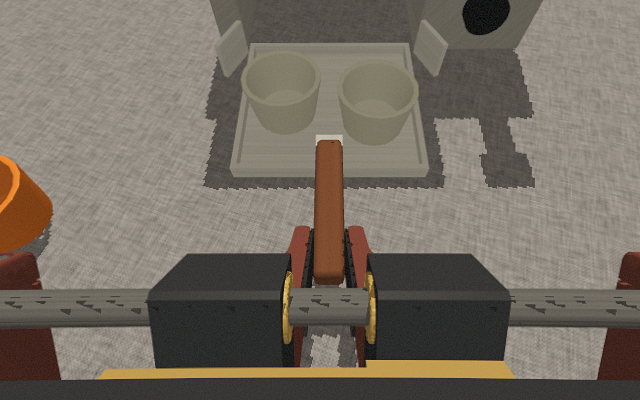

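The tray is centred in the flare: its front edge spans columns 248–410 and the plates 218–445. Both ramekins are standing.

```bash
python3 -m inch '[{"tx":0,"ty":-0.44,"tz":0.41,"ax":0,"ay":0,"az":0,"jaw":0},{"tx":0.1,"ty":-0.73,"tz":0.68,"ax":0,"ay":0,"az":0,"jaw":0},{"tx":0,"ty":-0.73,"tz":0.68,"ax":0,"ay":0,"az":0,"jaw":0},{"tx":0,"ty":-0.73,"tz":0.68,"ax":0,"ay":0,"az":0,"jaw":0},{"tx":0,"ty":-0.73,"tz":0.68,"ax":0,"ay":0,"az":0,"jaw":0},{"tx":0,"ty":-0.44,"tz":0.41,"ax":0,"ay":0,"az":0,"jaw":0}]'
python3 d2.py 20
```

```text
t: 10.58
ee_pos: [533.2, 45.4, 22.1]
orientation: [-2.367, -0.371, 0.148]
ft_force: [1.2, -3.0, -0.6]
width: 15.3
t 10.57 pos [533.2  45.4  22.1] q [-0.3   0.8   1.71  0.64  1.21 -1.02] F [ 1.2 -3.  -0.6] w 15.3
 now-axes cm [-0.06 -4.57  4.27] | turn deg [-0.04  0.   -0.12] | cm in target axes [-0.05 -4.57  4.26]
grasp in home frame: x -212.5 y -0.5 z 36.0 target TCP [513.5 104.7  22.1]
F along -3.2 lat -0.2
```

```bash
python3 -m inch '[{"tx":0,"ty":-0.44,"tz":0.41,"ax":0,"ay":0,"az":0,"jaw":0},{"tx":0,"ty":-0.73,"tz":0.68,"ax":0,"ay":0,"az":0,"jaw":0},{"tx":0,"ty":-0.73,"tz":0.68,"ax":0,"ay":0,"az":0,"jaw":0},{"tx":0,"ty":-0.73,"tz":0.68,"ax":0,"ay":0,"az":0,"jaw":0},{"tx":0,"ty":-0.73,"tz":0.68,"ax":0,"ay":0,"az":0,"jaw":0},{"tx":0,"ty":-0.73,"tz":0.68,"ax":0,"ay":0,"az":0,"jaw":0},{"tx":0,"ty":-0.5,"tz":0.46,"ax":0,"ay":0,"az":0,"jaw":0}]'
python3 d2.py 0
```

```text
t: 11.45
ee_pos: [514.1, 105.0, 22.2]
orientation: [-2.367, -0.371, 0.148]
ft_force: [0.6, -2.4, -0.9]
width: 15.5
t 11.45 pos [514.1 105.   22.2] q [-0.22  0.77  1.78  0.7   1.14 -1.01] F [ 0.6 -2.4 -0.9] w 15.5
 now-axes cm [-0.06 -1.45  1.37] | turn deg [-0.04 -0.01 -0.13] | cm in target axes [-0.06 -1.45  1.36]
grasp in home frame: x -149.9 y -0.6 z 36.1 target TCP [507.4 123.8  22.1]
F along -2.4 lat 0.2
```

```bash
for k in 1; do python3 -m inch '[{"tx":0,"ty":-0.29,"tz":0.27,"ax":0,"ay":0,"az":0,"jaw":0},{"tx":0,"ty":-0.29,"tz":0.27,"ax":0,"ay":0,"az":0,"jaw":0},{"tx":0,"ty":-0.15,"tz":0.14,"ax":0,"ay":0,"az":0,"jaw":0}]'; done
python3 d2.py 0
python3 -m inch '[{"tx":0,"ty":-0.15,"tz":0.14,"ax":0,"ay":0,"az":0,"jaw":0},{"tx":0,"ty":-0.15,"tz":0.14,"ax":0,"ay":0,"az":0,"jaw":0}]'; python3 d2.py 0
```

```text
t: 11.82
ee_pos: [511.3, 113.9, 22.2]
orientation: [-2.367, -0.371, 0.148]
ft_force: [0.4, -2.8, -1.9]
width: 15.3
t 11.82 pos [511.3 113.9  22.2] q [-0.2   0.77  1.79  0.72  1.13 -1.01] F [ 0.4 -2.8 -1.9] w 15.3
 now-axes cm [-0.07 -0.77  0.73] | turn deg [-0.04 -0.02 -0.14] | cm in target axes [-0.07 -0.77  0.73]
grasp in home frame: x -140.6 y -0.7 z 36.1 target TCP [507.4 123.8  22.1]
F along -2.8 lat 0.5
t: 12.08
ee_pos: [510.2, 117.7, 22.2]
orientation: [-2.367, -0.37, 0.148]
ft_force: [0.3, -2.1, -1.3]
width: 15.4
t 12.07 pos [510.2 117.7  22.2] q [-0.2   0.76  1.8   0.72  1.13 -1.01] F [ 0.3 -2.1 -1.3] w 15.4
 now-axes cm [-0.08 -0.48  0.46] | turn deg [-0.03 -0.04 -0.15] | cm in target axes [-0.08 -0.48  0.46]
grasp in home frame: x -136.6 y -0.8 z 36.1 target TCP [507.4 123.8  22.1]
F along -2.1 lat 0.3
```

```bash
python3 -m inch '[{"tx":0,"ty":-0.15,"tz":0.14,"ax":0,"ay":0,"az":0,"jaw":0},{"tx":0,"ty":-0.15,"tz":0.14,"ax":0,"ay":0,"az":0,"jaw":0}]'; python3 d2.py 0
python3 -m inch '[{"tx":0,"ty":-0.15,"tz":0.14,"ax":0,"ay":0,"az":0,"jaw":0},{"tx":0,"ty":0,"tz":0,"ax":0,"ay":0,"az":0,"jaw":0}]'; python3 d2.py 0
```

```text
t: 12.32
ee_pos: [508.8, 121.7, 22.2]
orientation: [-2.367, -0.371, 0.148]
ft_force: [0.3, -2.5, -0.8]
width: 15.6
t 12.32 pos [508.8 121.7  22.2] q [-0.19  0.76  1.8   0.73  1.12 -1.01] F [ 0.3 -2.5 -0.8] w 15.6
 now-axes cm [-0.07 -0.17  0.17] | turn deg [-0.04 -0.03 -0.14] | cm in target axes [-0.07 -0.17  0.17]
grasp in home frame: x -132.4 y -0.7 z 36.1 target TCP [507.4 123.8  22.1]
F along -2.4 lat 0.4
t: 12.58
ee_pos: [507.9, 123.9, 22.2]
orientation: [-2.366, -0.371, 0.148]
ft_force: [0.4, -1.0, -1.7]
width: 15.0
t 12.57 pos [507.9 123.9  22.2] q [-0.19  0.76  1.8   0.73  1.12 -1.01] F [ 0.4 -1.  -1.7] w 15.0
 now-axes cm [-0.06  0.    0.01] | turn deg [-0.07 -0.01 -0.14] | cm in target axes [-0.06  0.    0.01]
grasp in home frame: x -130.1 y -0.6 z 36.1 target TCP [507.4 123.8  22.1]
F along -1.1 lat -0.1
```

```bash
python3 -m inch '[{"tx":0,"ty":-0.15,"tz":0.14,"ax":0,"ay":0,"az":0,"jaw":0}]'; python3 d2.py 0
python3 -m inch '[{"tx":0,"ty":-0.15,"tz":0.14,"ax":0,"ay":0,"az":0,"jaw":0}]'; python3 d2.py 0
```

```text
t: 12.7
ee_pos: [507.7, 125.5, 22.1]
orientation: [-2.367, -0.371, 0.148]
ft_force: [0.2, -2.3, -1.4]
width: 15.3
t 12.7 pos [507.7 125.5  22.1] q [-0.18  0.76  1.81  0.73  1.12 -1.01] F [ 0.2 -2.3 -1.4] w 15.3
 now-axes cm [-0.08  0.12 -0.1 ] | turn deg [-0.03 -0.03 -0.14] | cm in target axes [-0.08  0.11 -0.1 ]
grasp in home frame: x -128.5 y -0.8 z 36.0 target TCP [507.4 123.8  22.1]
F along -2.3 lat 0.6
t: 12.82
ee_pos: [507.2, 127.3, 22.1]
orientation: [-2.367, -0.371, 0.147]
ft_force: [4.5, -7.5, -0.7]
width: 15.4
t 12.82 pos [507.2 127.3  22.1] q [-0.18  0.76  1.81  0.73  1.12 -1.01] F [ 4.5 -7.5 -0.7] w 15.4
 now-axes cm [-0.09  0.25 -0.23] | turn deg [ 0.   -0.05 -0.13] | cm in target axes [-0.1   0.25 -0.23]
grasp in home frame: x -126.6 y -0.9 z 36.0 target TCP [507.4 123.8  22.1]
F along -8.6 lat -2.0
```

```bash
python3 -m inch '[{"tx":0,"ty":-0.1,"tz":0.09,"ax":0,"ay":0,"az":0,"jaw":0}]'; python3 d2.py 0
python3 -m inch '[{"tx":0,"ty":-0.1,"tz":0.09,"ax":0,"ay":0,"az":0,"jaw":0},{"tx":0,"ty":0,"tz":0,"ax":0,"ay":0,"az":0,"jaw":0}]'; python3 d2.py 0
```

```text
t: 12.95
ee_pos: [507.6, 127.5, 21.9]
orientation: [-2.37, -0.372, 0.145]
ft_force: [1.4, -14.4, 1.0]
width: 15.5
t 12.95 pos [507.6 127.5  21.9] q [-0.18  0.76  1.81  0.73  1.11 -1.01] F [  1.4 -14.4   1. ] w 15.5
 now-axes cm [-0.14  0.24 -0.25] | turn deg [ 0.16 -0.1  -0.08] | cm in target axes [-0.14  0.24 -0.26]
grasp in home frame: x -126.5 y -1.4 z 35.8 target TCP [507.4 123.8  22.1]
F along -14.2 lat 3.1
t: 13.2
ee_pos: [507.7, 127.5, 21.8]
orientation: [-2.372, -0.372, 0.144]
ft_force: [2.0, -16.8, 0.4]
width: 15.2
t 13.2 pos [507.7 127.5  21.8] q [-0.18  0.76  1.81  0.73  1.11 -1.01] F [  2.  -16.8   0.4] w 15.2
 now-axes cm [-0.15  0.23 -0.26] | turn deg [ 0.27 -0.13 -0.06] | cm in target axes [-0.15  0.23 -0.26]
grasp in home frame: x -126.5 y -1.4 z 35.7 target TCP [507.4 123.8  22.1]
F along -16.6 lat 3.2
```

```bash
python3 -m inch '[{"tx":0,"ty":0.1,"tz":-0.09,"ax":0,"ay":0,"az":0,"jaw":0.5},{"tx":0,"ty":0,"tz":0,"ax":0,"ay":0,"az":0,"jaw":0.5},{"tx":0,"ty":0,"tz":0,"ax":0,"ay":0,"az":0,"jaw":0.5},{"tx":0,"ty":0,"tz":0,"ax":0,"ay":0,"az":0,"jaw":0.5},{"tx":0,"ty":0,"tz":-1,"ax":0,"ay":0,"az":0,"jaw":0.5},{"tx":0,"ty":0,"tz":-2.5,"ax":0,"ay":0,"az":0,"jaw":0.5},{"tx":0,"ty":0,"tz":-4,"ax":0,"ay":0,"az":0,"jaw":0.5},{"tx":0,"ty":0,"tz":-5,"ax":0,"ay":0,"az":0,"jaw":0},{"tx":0,"ty":0.5,"tz":-5,"ax":0,"ay":0,"az":0,"jaw":0},{"tx":0,"ty":0,"tz":0,"ax":0,"ay":0,"az":0,"jaw":0}]'
python3 d2.py 0;  python3 - <<'E'
from h import *
im,d=viewer.get_image('wrist'); np.savez('w4.npz',im=im,d=d); save('w4.png',im)
A=np.radians(107.95); xw=np.array([np.cos(A),np.sin(A),0]); yw=np.array([-xw[1],xw[0],0]); C=np.array([500,260.2,0])
P,uv=cloud('wrist',d);c=im[uv[:,1],uv[:,0]].astype(int); W=np.c_[(P-C)@xw,(P-C)@yw,P[:,2]]
b=(abs(W[:,1]-35)<7)&(W[:,2]>38)&(W[:,2]<55)&(W[:,0]<-100)&(W[:,0]>-220)&(c[:,0]-c[:,2]>15)
print('handle x end (want -165)',b.sum(),np.percentile(W[b],[1,50,99],axis=0).round(1).tolist())
f=(W[:,0]>-140)&(W[:,0]<-60)&(abs(W[:,1]-35)<75)&(W[:,2]>6)&(W[:,2]<18)
print('rear rim x (want -80)',f.sum(),np.percentile(W[f],[5,50,95],axis=0).round(1).tolist())
for r in masks_of('wrist','lever_pad')[:3]:
    if r['score']<.3: continue
    Q=cloud('wrist',d,r['pixels'])[0]; print('pad',round(r['score'],2),r['location'],np.median(np.c_[(Q-C)@xw,(Q-C)@yw,Q[:,2]],axis=0).round(1))
L=C-xw*(89+60*np.cos(.25))-95*yw+[0,0,120+60*np.sin(.25)+6]; print('pad nominal world',L.round(1))
E
```

```text
t: 14.45
ee_pos: [547.2, 8.7, 149.3]
orientation: [-2.371, -0.37, 0.14]
ft_force: [-0.5, 0.4, -0.5]
width: 17.3
t 14.45 pos [547.2   8.7 149.3] q [-0.35  0.62  1.64  0.58  1.42 -0.91] F [-0.5  0.4 -0.5] w 17.3
 now-axes cm [-0.35 -0.29 17.6 ] | turn deg [ 0.21 -0.35 -0.05] | cm in target axes [-0.24 -0.23 17.6 ]
grasp in home frame: x -251.6 y -2.3 z 163.2 target TCP [507.4 123.8  22.1]
F along 0.5 lat 0.4
handle x end (want -165) 699 [[-163.3, 28.8, 39.0], [-136.0, 35.0, 42.8], [-100.7, 41.9, 44.4]]
rear rim x (want -80) 595 [[-85.8, -36.8, 6.5], [-77.0, 21.9, 9.0], [-64.3, 103.5, 14.4]]
pad nominal world [635.7 149.5 140.8]
```

View pics/w4.png

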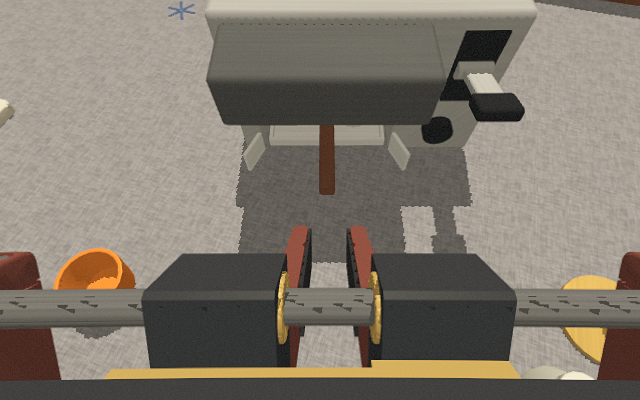

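Tray is home: the handle end measures x = -163 mm against -165 expected. In this view the handle runs from (327,125) to (327,193) under the hood. The lever pad is the black block at (497,105). Next I line up over the pad.

```bash
cat > d3.py <<'E'
from h import *
import sys
A=np.radians(107.95); xw=np.array([np.cos(A),np.sin(A),0]); yw=np.array([-xw[1],xw[0],0]); C=np.array([500,260.2,0])
z=float(sys.argv[1]); T=C-143*xw-95*yw+[0,0,z]; delta(T,frame(A,np.radians(15),-1)); e=get_obs()['ee_pos']-C; print('warmer frame TCP',np.round([e@xw,e@yw,e[2]],1))
E
python3 - <<'E'
from h import *
f=np.load('w4.npz');im,d=f['im'],f['d']; P,uv=cloud('wrist',d)
A=np.radians(107.95); xw=np.array([np.cos(A),np.sin(A),0]); yw=np.array([-xw[1],xw[0],0]); C=np.array([500,260.2,0])
W=np.c_[(P-C)@xw,(P-C)@yw,P[:,2]]; s=(abs(uv[:,0]-497)<32)&(abs(uv[:,1]-105)<25)&(im[uv[:,1],uv[:,0]].max(1)<70)&(W[:,2]>100)
print(s.sum(),np.percentile(W[s],[3,50,97],axis=0).round(1).tolist())
E
python3 -m inch '[{"tx":0,"ty":0,"tz":-4,"ax":-7,"ay":0,"az":0,"jaw":0},{"tx":0,"ty":0,"tz":-2,"ax":-7,"ay":0,"az":0,"jaw":0},{"tx":0,"ty":0,"tz":0,"ax":-7,"ay":0,"az":0,"jaw":0},{"tx":0,"ty":0,"tz":0,"ax":-7,"ay":0,"az":0,"jaw":0},{"tx":0,"ty":0,"tz":0,"ax":0,"ay":0,"az":0,"jaw":0}]'; python3 d3.py 170
```

```text
1348 [[-156.5, -106.6, 130.3], [-150.3, -89.5, 136.9], [-134.0, -75.4, 140.0]]
t: 15.18
ee_pos: [554.8, -22.9, 191.8]
orientation: [-2.845, -0.452, 0.064]
ft_force: [0.4, 0.6, -0.9]
width: 0.6
t 15.18 pos [554.8 -22.9 191.8] q [-0.2   0.39  1.71  0.25  1.18 -0.63] F [ 0.4  0.6 -0.9] w 0.6
 now-axes cm [ 13.04 -13.24   5.8 ] | turn deg [-0.11  0.17  0.07] | cm in target axes [ 13.01 -13.27   5.82]
warmer frame TCP [-286.2   35.1  191.8]
```

```bash
python3 -m inch '[{"tx":3.2,"ty":-3.3,"tz":0.9,"ax":0,"ay":0,"az":0,"jaw":0},{"tx":3.2,"ty":-3.3,"tz":0.9,"ax":0,"ay":0,"az":0,"jaw":0},{"tx":3.2,"ty":-3.3,"tz":0.9,"ax":0,"ay":0,"az":0,"jaw":0},{"tx":3.2,"ty":-3.3,"tz":0.9,"ax":0,"ay":0,"az":0,"jaw":0},{"tx":0,"ty":0,"tz":0,"ax":0,"ay":0,"az":0,"jaw":0}]'; python3 d3.py 150
python3 - <<'E'
from h import *
im,d=viewer.get_image('wrist'); save('w5.png',im)
E
```

```text
t: 15.8
ee_pos: [636.1, 146.5, 189.5]
orientation: [-2.844, -0.451, 0.066]
ft_force: [-0.4, -0.3, 0.4]
width: 0.4
t 15.8 pos [636.1 146.5 189.5] q [ 0.08  0.5   1.54  0.28  1.18 -0.36] F [-0.4 -0.3  0.4] w 0.4
 now-axes cm [0.08 0.35 3.99] | turn deg [-0.2   0.25  0.03] | cm in target axes [0.06 0.34 4.  ]
warmer frame TCP [-150.1  -94.4  189.5]
```

View pics/w5.png

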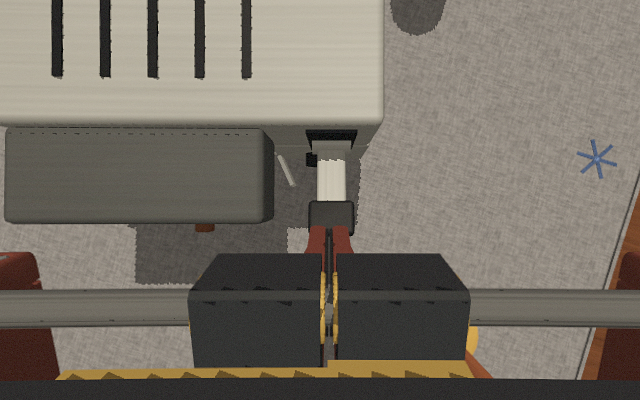

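Closed fingers sit over the black pad at (331,215). Pressing down.

```bash
python3 -m inch '[{"tx":0.1,"ty":0.1,"tz":2,"ax":0,"ay":0,"az":0,"jaw":0},{"tx":0,"ty":0.25,"tz":2,"ax":0,"ay":0,"az":0,"jaw":0},{"tx":0,"ty":0.2,"tz":0.77,"ax":0,"ay":0,"az":0,"jaw":0},{"tx":0,"ty":0.2,"tz":0.77,"ax":0,"ay":0,"az":0,"jaw":0},{"tx":0,"ty":0.2,"tz":0.77,"ax":0,"ay":0,"az":0,"jaw":0}]'; python3 d3.py 108
python3 -m inch '[{"tx":0,"ty":0.13,"tz":0.48,"ax":0,"ay":0,"az":0,"jaw":0},{"tx":0,"ty":0.13,"tz":0.48,"ax":0,"ay":0,"az":0,"jaw":0}]'; python3 d3.py 108
```

```text
t: 16.48
ee_pos: [635.3, 150.8, 127.8]
orientation: [-2.847, -0.446, 0.06]
ft_force: [0.2, 0.5, 0.4]
width: 0.5
t 16.48 pos [635.3 150.8 127.8] q [ 0.08  0.57  1.58  0.29  1.07 -0.38] F [0.2 0.5 0.4] w 0.5
 now-axes cm [0.   0.25 1.98] | turn deg [-0.03  0.01 -0.14] | cm in target axes [-0.    0.25  1.98]
warmer frame TCP [-145.7  -95.   127.8]
t: 16.73
ee_pos: [635.2, 151.0, 118.0]
orientation: [-2.847, -0.447, 0.06]
ft_force: [-0.4, -0.0, 0.0]
width: 0.5
t 16.73 pos [635.2 151.  118. ] q [ 0.08  0.58  1.59  0.29  1.05 -0.38] F [-0.4 -0.   0. ] w 0.5
 now-axes cm [0.   0.02 1.03] | turn deg [-0.03  0.02 -0.12] | cm in target axes [0.   0.02 1.03]
warmer frame TCP [-145.5  -95.   118. ]
```

```bash
python3 - <<'E'
from h import *
im,d=viewer.get_image('wrist'); save('w6.png',im); im,d=viewer.get_image('top'); 
im2,_=viewer.get_image('side'); a=cv2.resize(im[130:210,250:340],None,fx=4,fy=4); b=cv2.resize(im2[170:290,190:330],None,fx=3,fy=3)
c=np.zeros((700,780,3),np.uint8); w=viewer.get_image('wrist')[0][100:320,200:460]; 
c[:320,:360]=a; c[:360,360:780]=b; w=cv2.resize(w[:150],None,fx=1.9,fy=1.9); c[370:370+w.shape[0],:w.shape[1]]=w
save('m6.png',c[:600]); print(get_obs()['ft_force'])
E
```

```text
[ 0.2875427  -0.92972652  0.21479019]
```

View pics/m6.png

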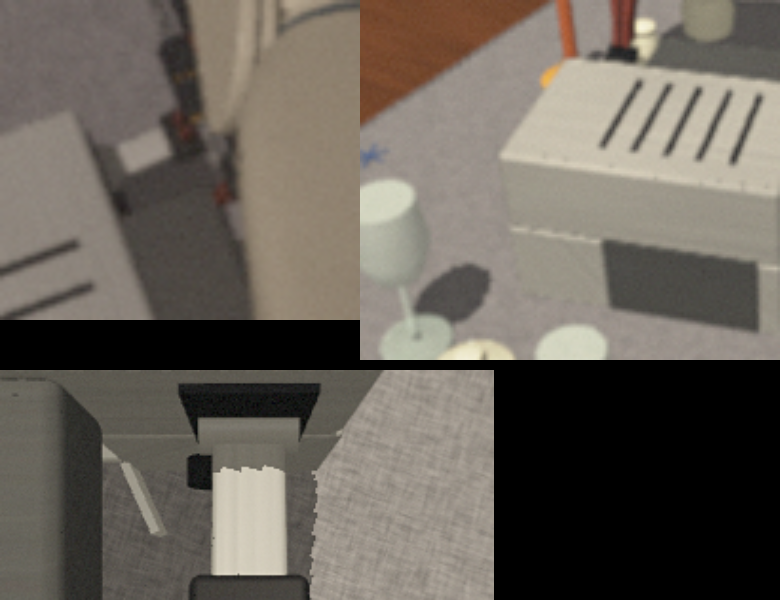

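```bash
python3 - <<'E'
from h import *
A=np.radians(107.95); xw=np.array([np.cos(A),np.sin(A),0]); yw=np.array([-xw[1],xw[0],0]); C=np.array([500,260.2,0])
o=get_obs(); im,d=viewer.get_image('wrist'); P,uv=cloud('wrist',d)
W=np.c_[(P-C)@xw,(P-C)@yw,P[:,2]]
s=(abs(uv[:,0]-331)<6)
for r in range(120,290,8):
    k=s&(abs(uv[:,1]-r)<2)
    if k.any(): print(r,W[k].mean(0).round(1),im[uv[k,1],uv[k,0]].mean(0).round(0))
print('tcp px',proj('wrist',o['ee_pos']))
save('w7.png',cv2.resize(im[120:340,220:440],None,fx=2.5,fy=2.5))
E
```

```text
120 [-87.7 -95.5 138.7] [20. 21. 20.]
128 [-89.5 -95.6 127.4] [120. 117. 107.]
136 [-93.8 -95.6 126.3] [110. 105.  95.]
144 [-98.3 -95.6 126.1] [116. 112. 101.]
152 [-103.   -95.5  127.3] [179. 173. 158.]
160 [-107.7  -95.5  128.5] [207. 201. 184.]
168 [-112.2  -95.5  129.7] [208. 202. 185.]
176 [-116.8  -95.5  130.7] [209. 203. 186.]
184 [-121.3  -95.5  132. ] [210. 203. 186.]
192 [-125.7  -95.5  133.4] [210. 204. 187.]
200 [-130.   -95.5  134.2] [210. 204. 187.]
208 [-134.3  -95.5  136.4] [104. 101.  93.]
216 [-138.5  -95.4  138.4] [70. 67. 61.]
224 [-142.7  -95.4  139.4] [71. 69. 63.]
232 [-145.5  -95.3  155.9] [77. 52. 46.]
240 [-148.1  -95.2  167. ] [68. 47. 41.]
248 [-150.8  -95.2  174. ] [66. 47. 41.]
256 [-152.4  -95.1  185.3] [62. 46. 41.]
264 [-154.7  -95.   190.3] [64. 50. 44.]
272 [-154.4  -94.8  206.8] [81. 69. 49.]
280 [-155.9  -94.7  211.9] [90. 76. 51.]
288 [-154.6  -94.7  227.1] [94. 82. 59.]
tcp px [[329.83862951 226.5167004 ]]
```

View pics/w7.png

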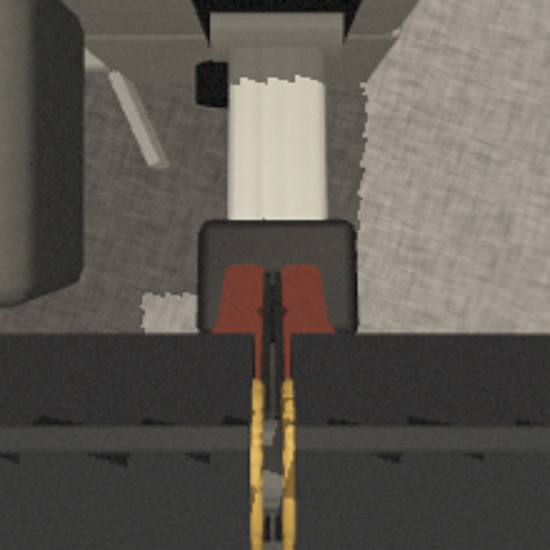

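```bash
python3 - <<'E'
from h import *
A=np.radians(107.95); xw=np.array([np.cos(A),np.sin(A),0]); yw=np.array([-xw[1],xw[0],0]); C=np.array([500,260.2,0])
o=get_obs(); im,d=viewer.get_image('wrist'); P,uv=cloud('wrist',d); R0=R.from_rotvec(o['orientation']).as_matrix()
K,D,Rm,t=cal('wrist'); print('TCP depth',(Rm@o['ee_pos']+t)[2], 'cam', ((-Rm.T@t)-C)@np.c_[xw,yw,[0,0,1]])
W=np.c_[(P-C)@xw,(P-C)@yw,P[:,2]]; T=(P-o['ee_pos'])@R0
for r in range(216,250,3):
    k=(uv[:,0]>=314)&(uv[:,0]<=320)&(uv[:,1]==r); print(r,'d',np.median(d[r,314:321]).round(1),'warmer',np.median(W[k],0).round(1),'tool',np.median(T[k],0).round(1),im[r,317])
print(o['joint_torque'].round(1), o['ft_force'].round(1))
E
```

```text
TCP depth 202.91307479628216 cam [-131.58579522  -94.33317027  321.45505391]
216 d 182.4 warmer [-138.5  -88.1  139. ] tool [ -6.9 -12.1 -18.1] [70 66 62]
219 d 182.4 warmer [-140.1  -88.1  138.9] tool [ -6.9 -10.5 -18.5] [64 64 55]
222 d 181.8 warmer [-141.6  -88.1  139.5] tool [ -6.9  -9.2 -19.5] [72 67 61]
225 d 182.1 warmer [-143.2  -88.1  139.2] tool [ -6.9  -7.6 -19.5] [94 64 56]
228 d 166.1 warmer [-143.7  -88.6  155.2] tool [ -6.4 -11.3 -35.1] [116  60  45]
231 d 162.6 warmer [-144.8  -88.7  158.6] tool [ -6.3 -11.1 -38.8] [114  61  49]
234 d 158.9 warmer [-145.9  -88.9  162.3] tool [ -6.1 -11.  -42.6] [115  60  45]
237 d 155.0 warmer [-146.9  -89.   166.2] tool [ -6.  -11.1 -46.6] [115  59  45]
240 d 150.8 warmer [-147.8  -89.2  170.4] tool [ -5.8 -11.3 -50.9] [118  64  52]
243 d 147.5 warmer [-148.7  -89.3  173.7] tool [ -5.7 -11.3 -54.3] [116  63  51]
246 d 144.6 warmer [-149.6  -89.4  176.6] tool [ -5.6 -11.1 -57.3] [115  59  45]
249 d 141.3 warmer [-150.4  -89.5  179.9] tool [ -5.5 -11.2 -60.7] [116  60  47]
[ -0.  -60.4 -24.5   0.9   0.4   0. ] [-0.3  0.8  0.3]
```

```bash
python3 - <<'E'
from h import *
for f in ['w1.npz','w3.npz']:
    z=np.load(f); im,d=z['im'],z['d']
    c=viewer.get_calibration('wrist'); K,D,Rm,t=cal('wrist'); o=get_obs(); R0=R.from_rotvec(o['orientation']).as_matrix()
    # wrist camera rigid to the tool: current extrinsics give tool coords for older pictures as well
    P,uv=cloud('wrist',d); T=(P-o['ee_pos'])@R0
    s=(T[:,2]>-90)&(T[:,2]<8)&(abs(T[:,0])<65)&(abs(T[:,1])<25)
    print(f,s.sum())
    for a in range(-90,8,7):
        k=s&(T[:,2]>=a)&(T[:,2]<a+7)
        if k.sum()>5: print(a,k.sum(),'x',np.percentile(T[k,0],[2,98]).round(1),'y',np.percentile(T[k,1],[2,98]).round(1), 'rows',uv[k,1].min(),uv[k,1].max())
E
```

```text
w1.npz 6435
-90 1197 x [-56.4  54.5] y [-11.8  10.4] rows 273 344
-83 892 x [-55.5  53.8] y [-11.8  -3.9] rows 264 329
-76 789 x [-54.6  53. ] y [-11.8  -0.8] rows 257 287
-69 786 x [-53.7  52. ] y [-11.7   3.1] rows 250 287
-62 731 x [-52.5  51. ] y [-11.6   6.9] rows 244 287
-55 705 x [-52.5  51.3] y [-11.6   9.1] rows 237 287
-48 588 x [-52.1  50.8] y [-11.6   9.1] rows 232 280
-41 533 x [-52.6  50.6] y [-11.6   9.3] rows 227 273
-34 214 x [-52.2  50.4] y [-11.4   8.6] rows 226 266
w3.npz 5630
-90 411 x [-12.3  10.6] y [-11.8  10.6] rows 274 343
-83 313 x [-13.7  11.9] y [-11.7  -6.2] rows 265 287
-76 335 x [-14.6  12.7] y [-11.7  -1.3] rows 257 287
-69 353 x [-16.6  14.7] y [-11.6   3.1] rows 250 287
-62 350 x [-17.1  15.4] y [-11.7   5.6] rows 243 287
-55 333 x [-16.9  15.1] y [-11.6   6.4] rows 237 287
-48 316 x [-16.7  15.1] y [-11.6   9.3] rows 232 279
-41 1065 x [-15.6  13.5] y [-11.4  16.5] rows 227 282
-34 748 x [-13.3  11. ] y [-11.3  20. ] rows 226 284
-27 544 x [-8.3  6.6] y [-12.8  -3.7] rows 214 241
-20 501 x [-8.5  6.8] y [-20.2 -10.8] rows 197 223
-13 359 x [-8.8  7. ] y [-24.9 -17.7] rows 188 207
```

```bash
cat > d4.py <<'E'
from h import *
import sys
A=np.radians(107.95); xw=np.array([np.cos(A),np.sin(A),0]); yw=np.array([-xw[1],xw[0],0]); C=np.array([500,260.2,0])
z=float(sys.argv[1]); Rt=frame(A,np.radians(35),-1); T=C-141*xw-93*yw+[0,0,z]+31*Rt[:,2]; delta(T,Rt)
o=get_obs(); e=o['ee_pos']-31*R.from_rotvec(o['orientation']).as_matrix()[:,2]-C; print('warmer frame tip',np.round([e@xw,e@yw,e[2]],1))
E
python3 -m inch '[{"tx":0,"ty":0,"tz":-2,"ax":0,"ay":0,"az":0,"jaw":0},{"tx":0,"ty":0,"tz":0,"ax":10,"ay":0,"az":0,"jaw":0},{"tx":0,"ty":0,"tz":0,"ax":10,"ay":0,"az":0,"jaw":0},{"tx":0,"ty":0,"tz":0,"ax":0,"ay":0,"az":0,"jaw":0}]'; python3 d4.py 160
```

```text
t: 17.52
ee_pos: [637.3, 143.3, 136.9]
orientation: [-2.505, -0.387, 0.126]
ft_force: [0.2, -0.4, -0.6]
width: 0.4
t 17.52 pos [637.3 143.3 136.9] q [-0.08  0.66  1.52  0.59  1.28 -0.65] F [ 0.2 -0.4 -0.6] w 0.4
 now-axes cm [-0.18 -2.35  1.93] | turn deg [-0.06 -0.07 -0.35] | cm in target axes [-0.16 -2.35  1.93]
warmer frame tip [-171.4  -94.6  162.3]
```

```bash
python3 -m inch '[{"tx":-0.1,"ty":-0.8,"tz":0.64,"ax":0,"ay":0,"az":0,"jaw":0},{"tx":-0.1,"ty":-0.8,"tz":0.64,"ax":0,"ay":0,"az":0,"jaw":0},{"tx":0,"ty":-0.75,"tz":0.65,"ax":0,"ay":0,"az":0,"jaw":0}]'; python3 d4.py 145
python3 -m inch '[{"tx":0,"ty":0.28,"tz":0.41,"ax":0,"ay":0,"az":0,"jaw":0},{"tx":0,"ty":0.28,"tz":0.41,"ax":0,"ay":0,"az":0,"jaw":0},{"tx":0,"ty":0.28,"tz":0.41,"ax":0,"ay":0,"az":0,"jaw":0}]'; python3 d4.py 120
```

```text
t: 17.9
ee_pos: [624.8, 176.3, 135.9]
orientation: [-2.505, -0.395, 0.125]
ft_force: [-0.4, -0.0, -0.1]
width: 0.4
t 17.9 pos [624.8 176.3 135.9] q [-0.03  0.64  1.55  0.61  1.24 -0.63] F [-0.4 -0.  -0.1] w 0.4
 now-axes cm [0.01 1.34 1.06] | turn deg [ 0.02  0.01 -0.01] | cm in target axes [0.01 1.34 1.06]
warmer frame tip [-136.1  -92.9  161.3]
t: 18.27
ee_pos: [625.5, 174.3, 119.8]
orientation: [-2.504, -0.392, 0.126]
ft_force: [0.9, -0.9, 1.5]
width: 0.3
t 18.27 pos [625.5 174.3 119.8] q [-0.03  0.67  1.56  0.61  1.22 -0.65] F [ 0.9 -0.9  1.5] w 0.3
 now-axes cm [0.01 1.68 1.9 ] | turn deg [-0.03 -0.01 -0.15] | cm in target axes [0.01 1.68 1.9 ]
warmer frame tip [-138.2  -92.9  145.2]
```

```bash
python3 -m inch '[{"tx":0,"ty":0.28,"tz":0.41,"ax":0,"ay":0,"az":0,"jaw":0}]'; python3 d4.py 120|head -1
python3 -m inch '[{"tx":0,"ty":0.28,"tz":0.41,"ax":0,"ay":0,"az":0,"jaw":0},{"tx":0,"ty":0.28,"tz":0.41,"ax":0,"ay":0,"az":0,"jaw":0}]'; python3 d4.py 120
```

```text
t: 18.4
ee_pos: [625.7, 174.1, 115.0]
orientation: [-2.504, -0.392, 0.125]
ft_force: [0.4, -2.0, 2.0]
width: 0.2
t 18.4 pos [625.7 174.1 115. ] q [-0.03  0.67  1.56  0.61  1.21 -0.66] F [ 0.4 -2.   2. ] w 0.2
t: 18.65
ee_pos: [626.0, 174.2, 105.9]
orientation: [-2.504, -0.392, 0.124]
ft_force: [-1.8, -9.3, 17.4]
width: 0.3
t 18.65 pos [626.  174.2 105.9] q [-0.03  0.68  1.56  0.62  1.2  -0.66] F [-1.8 -9.3 17.4] w 0.3
 now-axes cm [-0.04  0.86  0.78] | turn deg [-0.04 -0.08 -0.12] | cm in target axes [-0.04  0.86  0.78]
warmer frame tip [-138.4  -93.3  131.3]
```

```bash
python3 -m inch '[{"tx":0,"ty":0.28,"tz":0.41,"ax":0,"ay":0,"az":0,"jaw":0},{"tx":0,"ty":0.28,"tz":0.41,"ax":0,"ay":0,"az":0,"jaw":0}]'; python3 d4.py 120
python3 -m inch '[{"tx":0,"ty":0.28,"tz":0.41,"ax":0,"ay":0,"az":0,"jaw":0}]'; python3 d4.py 120
```

```text
t: 18.9
ee_pos: [626.0, 174.0, 96.6]
orientation: [-2.504, -0.393, 0.123]
ft_force: [-0.3, -3.9, 5.5]
width: 0.7
t 18.9 pos [626.  174.   96.6] q [-0.03  0.7   1.56  0.62  1.19 -0.67] F [-0.3 -3.9  5.5] w 0.7
 now-axes cm [-0.03  0.31  0.02] | turn deg [-0.02 -0.09 -0.1 ] | cm in target axes [-0.03  0.31  0.02]
warmer frame tip [-138.6  -93.3  122. ]
t: 19.02
ee_pos: [625.5, 174.8, 90.7]
orientation: [-2.504, -0.392, 0.125]
ft_force: [-1.1, -5.8, 19.8]
width: 0.4
t 19.02 pos [625.5 174.8  90.7] q [-0.03  0.7   1.57  0.62  1.18 -0.68] F [-1.1 -5.8 19.8] w 0.4
 now-axes cm [-0.    0.04 -0.51] | turn deg [-0.06 -0.05 -0.14] | cm in target axes [-0.    0.04 -0.51]
warmer frame tip [-137.8  -93.   116.1]
```

```bash
python3 -m inch '[{"tx":0,"ty":0.15,"tz":0.22,"ax":0,"ay":0,"az":0,"jaw":0}]'; python3 d4.py 120
python3 -m inch '[{"tx":0,"ty":0.15,"tz":0.22,"ax":0,"ay":0,"az":0,"jaw":0}]'; python3 d4.py 120
python3 - <<'E'
from h import *
A=np.radians(107.95); xw=np.array([np.cos(A),np.sin(A),0]); yw=np.array([-xw[1],xw[0],0]); C=np.array([500,260.2,0])
im,d=viewer.get_image('wrist'); P,uv=cloud('wrist',d); W=np.c_[(P-C)@xw,(P-C)@yw,P[:,2]]
s=(abs(W[:,1]+95)<6)&(W[:,0]>-170)&(W[:,0]<-86)
for a in range(-160,-86,8):
    k=s&(W[:,0]>=a)&(W[:,0]<a+8); 
    if k.any(): print(a,k.sum(),np.percentile(W[k,2],[5,50,95]).round(1))
E
```

```text
t: 19.15
ee_pos: [625.7, 175.0, 90.4]
orientation: [-2.502, -0.393, 0.125]
ft_force: [-5.7, -9.6, 30.2]
width: 0.5
t 19.15 pos [625.7 175.   90.4] q [-0.03  0.71  1.57  0.63  1.18 -0.68] F [-5.7 -9.6 30.2] w 0.5
 now-axes cm [-0.03  0.03 -0.54] | turn deg [-0.18 -0.05 -0.08] | cm in target axes [-0.03  0.03 -0.54]
warmer frame tip [-137.7  -93.3  115.7]
t: 19.27
ee_pos: [625.9, 175.1, 89.7]
orientation: [-2.5, -0.394, 0.124]
ft_force: [-9.7, -12.8, 42.3]
width: 0.1
t 19.27 pos [625.9 175.1  89.7] q [-0.03  0.71  1.57  0.63  1.18 -0.68] F [ -9.7 -12.8  42.3] w 0.1
 now-axes cm [-0.06  0.   -0.6 ] | turn deg [-0.26 -0.08 -0.02] | cm in target axes [-0.06  0.   -0.6 ]
warmer frame tip [-137.6  -93.5  115. ]
-160 240 [124.9 158.3 203.7]
-152 302 [128.1 146.8 152.7]
-144 333 [130.4 136.8 142.3]
-136 215 [112.9 126.1 131.5]
-128 310 [112.9 114.1 115.6]
-120 366 [114.7 116.3 117.8]
-112 362 [117.  118.5 119.9]
-104 392 [119.3 120.9 123.7]
-96 526 [124.  127.3 151.7]
-88 752 [128.7 144.2 155.4]
```

The lever is on its stop: it slopes down 0.27 and the force rises with no further travel. I'll back off and check that it stays down.

```bash
python3 -m inch '[{"tx":0,"ty":-0.5,"tz":-0.7,"ax":0,"ay":0,"az":0,"jaw":0},{"tx":0,"ty":0,"tz":-3,"ax":0,"ay":0,"az":0,"jaw":0},{"tx":0,"ty":0,"tz":-5,"ax":0,"ay":0,"az":0,"jaw":0},{"tx":0,"ty":0,"tz":-5,"ax":0,"ay":0,"az":0,"jaw":0},{"tx":-2.5,"ty":1.5,"tz":-2.5,"ax":0,"ay":0,"az":0,"jaw":0},{"tx":-4,"ty":4,"tz":1,"ax":0,"ay":0,"az":0,"jaw":0},{"tx":-3,"ty":3,"tz":0,"ax":5,"ay":0,"az":0,"jaw":0},{"tx":0,"ty":0,"tz":0,"ax":5,"ay":0,"az":0,"jaw":0},{"tx":0,"ty":0,"tz":0,"ax":0,"ay":0,"az":0,"jaw":0}]'
python3 - <<'E'
from h import *
A=np.radians(107.95); xw=np.array([np.cos(A),np.sin(A),0]); yw=np.array([-xw[1],xw[0],0]); C=np.array([500,260.2,0])
im,d=viewer.get_image('wrist'); save('w8.png',im);P,uv=cloud('wrist',d); W=np.c_[(P-C)@xw,(P-C)@yw,P[:,2]]
s=(abs(W[:,1]+95)<6)&(W[:,0]>-170)&(W[:,0]<-86)&(W[:,2]>90)
for a in range(-160,-86,8):
    k=s&(W[:,0]>=a)&(W[:,0]<a+8); 
    if k.any(): print(a,k.sum(),np.percentile(W[k,2],[5,50,95]).round(1))
b=(abs(W[:,1]-35)<7)&(W[:,2]>38)&(W[:,2]<55)&(W[:,0]<-100)&(W[:,0]>-220)
print('handle',np.percentile(W[b,0],[1,99]).round(1))
r=(W[:,0]>-75)&(W[:,0]<60)&(abs(W[:,1]-35)<70)&(W[:,2]>20)&(W[:,2]<60); print('in slot, 20-60 high',r.sum(),np.percentile(W[r],[2,50,98],axis=0).round().tolist() if r.any() else '')
im,d=viewer.get_image('top')
for th in ['ramekin1','glass1','candlestick','salt','tealight','sugar']:
    for r in masks_of('top',th):
        if r['score']>.4: print(th,round(r['score'],2),np.round(r['location']),np.median(cloud('top',d,r['pixels'])[0],0).round())
E
```

```text
t: 20.45
ee_pos: [581.0, -0.4, 161.7]
orientation: [-2.332, -0.361, 0.156]
ft_force: [0.6, -0.2, 0.1]
width: 0.3
-160 154 [101.9 110.3 111.9]
-152 110 [111.1 112.5 113.8]
-144 85 [113.1 113.9 115. ]
-136 101 [112.9 114.2 115.3]
-128 102 [114.4 115.8 117.1]
-120 98 [116.3 117.5 118.9]
-112 104 [118.4 119.5 120.9]
-104 95 [120.3 121.5 123.3]
-96 156 [122.1 126.5 143.7]
-88 363 [127.2 142.  154.8]
handle [-165.3 -100.6]
in slot, 20-60 high 0 
ramekin1 0.81 [452. 294.] [ 273. -265.   11.]
ramekin1 0.74 [172. 221.] [518. 507.  62.]
ramekin1 0.66 [428. 271.] [ 337. -199.   10.]
ramekin1 0.43 [327. 124.] [786.  61.  10.]
glass1 0.93 [165. 259.] [400. 507. 146.]
glass1 0.55 [266. 213.] [493. 233. 168.]
candlestick 0.64 [324. 125.] [786.  61.   9.]
salt 0.6 [350. 138.] [733. -20.  44.]
tealight 0.62 [394. 133.] [ 728. -139.   54.]
sugar 0.69 [176. 218.] [516. 505.  63.]
```

View pics/w8.png

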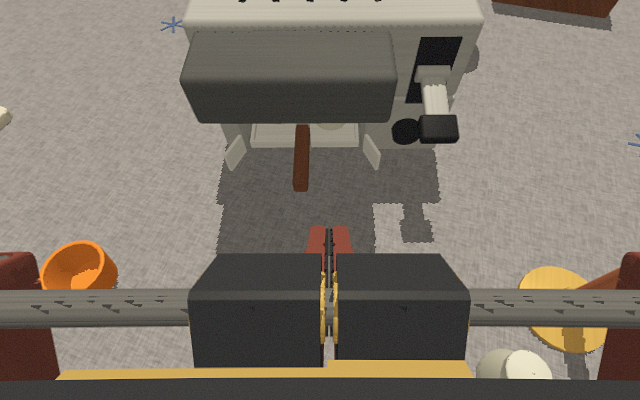

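```bash
python3 -m inch '[{"tx":-1,"ty":3.4,"tz":-2.5,"ax":0,"ay":0,"az":0,"jaw":0},{"tx":-1,"ty":3.4,"tz":-1.5,"ax":0,"ay":0,"az":0,"jaw":0},{"tx":0,"ty":0,"tz":0,"ax":9,"ay":0,"az":0,"jaw":0},{"tx":0,"ty":0,"tz":0,"ax":9,"ay":0,"az":0,"jaw":0},{"tx":0,"ty":0,"tz":0,"ax":0,"ay":0,"az":0,"jaw":0}]'
cat > look.py <<'E'
from h import *
import sys
A=np.radians(107.95); xw=np.array([np.cos(A),np.sin(A),0]); yw=np.array([-xw[1],xw[0],0]); C=np.array([500,260.2,0])
im,d=viewer.get_image('wrist'); save(sys.argv[1],im);P,uv=cloud('wrist',d); W=np.c_[(P-C)@xw,(P-C)@yw,P[:,2]]
r=(W[:,0]>-75)&(W[:,0]<60)&(abs(W[:,1]-35)<70)&(W[:,2]>12)&(W[:,2]<60); print('in slot 12-60 high',r.sum())
if r.any():
  for lo,hi in ((-40,35),(35,110)):
    k=r&(W[:,1]>lo)&(W[:,1]<hi)&(W[:,0]<48); print(k.sum(),np.percentile(W[k],[2,50,98],axis=0).round().tolist())
for m in masks_of('wrist','ramekin1'):
    if m['score']>.3:
        Q=cloud('wrist',d,m['pixels'])[0]; Q=np.c_[(Q-C)@xw,(Q-C)@yw,Q[:,2]]; print('ram',round(m['score'],2),np.round(m['location']),np.percentile(Q,[3,50,97],axis=0).round().tolist())
im,d=viewer.get_image('top')
for m in masks_of('top','tealight'): print('tl',round(m['score'],2),np.percentile(cloud('top',d,m['pixels'])[0],[3,50,97],axis=0).round().tolist())
E
python3 look.py w9.png
```

```text
t: 21.48
ee_pos: [585.0, -78.8, 140.9]
orientation: [-2.021, -0.312, 0.2]
ft_force: [0.1, 0.1, -0.1]
width: 0.5
in slot 12-60 high 2138
1008 [[-60.0, -22.0, 13.0], [-42.0, 2.0, 29.0], [-9.0, 26.0, 39.0]]
966 [[-50.0, 43.0, 13.0], [-33.0, 68.0, 29.0], [1.0, 92.0, 39.0]]
ram 0.88 [345. 127.] [[-60.0, -22.0, 5.0], [-47.0, 1.0, 28.0], [-10.0, 24.0, 39.0]]
ram 0.55 [591. 255.] [[-299.0, -247.0, 7.0], [-285.0, -211.0, 28.0], [-248.0, -183.0, 118.0]]
tl 0.68 [[684.0, -157.0, 10.0], [710.0, -125.0, 53.0], [743.0, -96.0, 61.0]]
```

View pics/w9.png

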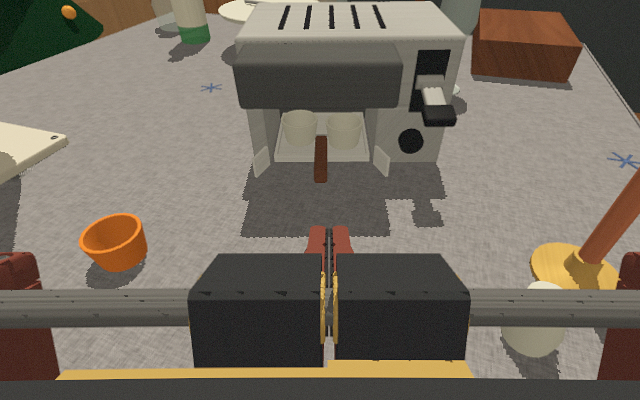

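Both ramekins stand upright in the slot, at (299,128) and (344,130). The tray is home, and the lever is down at (437,113) with nothing touching it.

```bash
python3 -c "from workcell import ctrl; print(ctrl.close_job())"
```

```text
the job is handed in; nothing more can be done
None
```

I slid the tray into the warmer until it met the back stop, then pressed the lever until it latched, and handed the job in at about 21.5 s. No verdict was reported.

**What the last checks showed:**
- **Tray:** the push force rose to about 17 N with no further travel. The end of the handle measured x = -163 to -165 mm in the warmer's frame, against -165 mm expected.
- **Ramekins:** both stand upright on the tray, with their tops at about 39 mm.
- **Lever:** with the gripper away from it, it stays down, sloping about 0.25 rad downward.
- **Bystanders:** candlestick, salt, tealight, sugar and one glass were re-measured at their starting positions. The tealight first seemed about 20 mm off, but the arm was partly hiding it, and a clear second look put it back in place. The second glass was not found again after the move; the arm never worked near it.

**What disagreed or went wrong:**
- **Finger length:** the fingers seem to end about 31 mm short of the reported tool point. So the first lever press stopped above the pad and touched nothing. I corrected for this and pressed again.
- **Lever force:** wrist force peaked at about 45 N (42 N of it vertical), carried by the fingertips on the lever's stop. That is under the 120 N wrist limit. It is above the 40 N figure, which the task sets for the arm and the gripper's body.

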